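Spread a circlip over an axle stub and hold it at the groove

TASK

Swing the yellow guard off the axle stub, gently up to its open stop. Then take the circlip pliers by both handles, squeeze them fully to spread the circlip on their tips, carry it over the stub's nose and slide it down, kept spread and without forcing, until it is level with the groove. Finish while still holding it there, spread, level, centred round the stub and carried by the gripper alone, with the guard open and the bottle, plug, caliper and spacer left alone.

Things in the scene. Friction and masses are not known exactly. Their poses are not given: they have to be found in the camera images.
- station: Fixed. Green base plate 150 x 124 x 10 mm; dark hub 84 mm across, flat top 38 mm above bench; from it rises the vertical steel axle stub, 44 mm in diameter, with a dark groove (39 mm diameter) 38 to 46 mm above bench, then 12 mm of full diameter, then a conical nose to 30 mm, top at 66 mm. Origin: stub axis at bench height, z up. Guard hinged on the -y side; -x is free for approach.
- groove (a point): On the stub's axis at the middle of the groove, 42 mm above the bench. Axes as station.
- guard (a joint): Angle of the yellow guard, a box 108 x 102 x 68 mm, open underneath, clear roof, over the stub. 0 = down, 1.75 = open against its stop, leaning back past upright. Starts at 0 to 0.3. Its stiff hinge (along station x) holds it wherever it is left; 2 to 4 N at the bar moves it.
- guard_hinge (a point): Middle of the guard's hinge line, 54 mm from the stub's axis on the station's -y side, 11 mm above the bench. Axes as station. Growing guard angles turn about +x.
- guard_bar (a point): Middle of the guard's black bar handle, 10 mm thick, 80 mm long, along station x, 35 mm free gap to the guard wall. From the hinge, with the guard down, it lies at y = 146, z = 51 mm (station axes), so it swings on a 155 mm radius. Pinched from above across its thickness, it turns between the finger pads.
- rest: Fixed grey rest under the pliers. Base 150 x 100 x 8 mm; a post 22 x 40 mm under the pliers' middle and a cross bar 12 x 98 mm under the handle ends (100 mm behind the middle), both 45 mm high. Origin: bench height below the post, x towards the pliers' tips. Free beside the handles at the grip.
- pliers: Twin-pivot circlip pliers, 210 g, flat on the rest. Origin: middle of the link plate (56 mm wide), mid height of handles, 52 mm above bench at start; x to the tips, z up. Blue handles 14 mm tall, 8.5 mm thick, 24 to 112 mm behind it at +y and -y. Released, 62 mm over their outer faces 50 mm behind the origin (85 at the ends); squeezed to the stop, parallel, 43 mm. Spring: 3 N per handle, 13 N at the stop.
- handle_grip (a point): Midway between the two handles, at mid height, 50 mm behind the pliers' origin: pinch both handles here from outside, closing along the pliers' y. The pliers' axes. While being squeezed the pliers creep about 1 mm forward (+x) between the fingers.
- clip_center (a point): Centre of the circlip, 73.5 mm ahead of the pliers' origin, 24 mm below mid height of the handles. The pliers' axes. A dark level ring 4 mm thick that stays on the down-bent tips, gap towards the handles. Relaxed: an oval too narrow for the stub (39 mm inside along y). Fully spread: a circle, 48 mm inside, 58 mm outside, 2 mm clear of the stub all round.
- squeeze (a joint): How far each handle is squeezed: 0 = released (circlip relaxed), 0.19 = at the stop (circlip fully spread). It springs back when let go.
- bottle: Red bottle, 30 mm across, 75 mm tall, standing. Origin under its centre. Leave alone.
- plug: Dark steel plug gauge, 36 mm across the foot, 40 mm tall, standing. Origin under its centre. Leave alone.
- caliper: Caliper lying on the bench, beam 200 x 16 mm. Origin under the beam's middle, x along the beam. Leave alone.
- spacer: Loose steel spacer ring 56 mm across, 14 mm tall. Origin under its centre. Leave alone.
Things that resemble listed ones, but are neither listed nor needed, are in the scene too. Of the things that look like the station, the larger one is meant.

How it is judged:
On the way, in this order (a step that is already met when the one before it is completed fails the run):
1. the guard is swung wide open to its stop (value of joint guard above 1.66 rad), for 0.2 s.
2. the circlip, spread, is brought over the stub's nose (value of joint squeeze above 0.14 rad and horizontal distance between clip_center and groove below 0.012 m and z of clip_center in the frame of groove above 0.018 m).
At the end, for the whole second after the job is handed in: The gripper holds the pliers squeezed (squeeze above 0.14 of 0.19), the circlip level (within 0.12 rad), centred round the stub within 4 mm and within 3.5 mm of the groove's mid height, still, with less than 8 N between pliers and station; the guard is open (above 1.62 rad) (value of joint guard above 1.62 rad and value of joint squeeze above 0.14 rad and horizontal distance between clip_center and groove below 0.004 m and z of clip_center in the frame of groove between -0.0035 and 0.0035 m and angle between the z axis of pliers and the z axis of station, either way round below 0.12 rad and contact force between the fingers and pliers above 5 N and contact force between pliers and station below 8 N and linear speed of pliers below 0.02 m/s); the arm keeps its last pose, push and grip.
It fails at once if the guard is slammed against its open stop (faster than 1.5 rad/s) (value of joint guard above 1.6 rad and velocity of joint guard above 1.5 rad/s).
It fails at once if the circlip is pushed down the stub while not spread (horizontal distance between clip_center and groove below 0.012 m and z of clip_center in the frame of groove below 0.014 m and value of joint squeeze below 0.08 rad).
It fails at once if the circlip or pliers are forced against the station (over 45 N) (contact force between pliers and station above 45 N).
It fails at once if a bystander is pushed away (distance of any of bottle, plug, caliper, spacer from where it was at the start of the episode above 0.02 m).
It also fails if it takes over 58 s, if anything falls off the work surface, if the arm or the gripper's body presses on something with over 40 N, if the wrist force passes 120 N, or if a joint passes its speed limit or range.

ROBOT

A 6-joint arm with a two-finger parallel gripper is mounted at the origin on the work surface. World frame = base frame: x ahead of the robot, y to its left, z up, the work surface at z = 0. Lengths are in m, angles in rad, forces in N, time in s.
With the tool pointing down it reaches from about 0.375 to 0.9 m from the base axis. Payload 3.1 kg.
Tool frame: the origin (TCP) lies at the very end of the fingers, on their centre line; the grasp point (between the pads) lies 19 mm behind it; x points along the fingers, y is the direction in which the jaws open and shut, and the axes are right-handed (so a half turn about x gives the same grasp; the last joint's range is limited). The gripper opens to 85 mm and grips with 20 to 120 N. Pads are 22 mm wide; open, the fingers measure 114 mm over their backs; the gripper's body (76 mm by 85 mm) begins 54 mm behind the grasp point. The pads swing forward as they close: fully open they stand 13 mm farther back than shut.
Start: joints at [1.067, 0.527, 1.433, -0, 1.181, -0.178], TCP at [0.199, 0.592, 0.231] pointing down, gripper open.
Joint ranges: [-3.08, 3.08], [-0.75, 2.2], [0.22, 2.44], [-1.43, 4.57], [0, 2.65], [-2.85, 2.85]. Speed limits (rad/s): [2.79, 2.79, 3.14, 3.14, 3.14, 3.14].

INTERFACE

Orientations are given as a unit quaternion [x, y, z, w].
In Python, from station import manip gives the robot as it stands.
- The arm moves only by the shell command python3 -m jog 'ROWS' [FORCE]. ROWS is a JSON object of lists of equal length, an entry for each row: "linear": the shift along the tool's x, y, z in cm, a list of three; "twist": the turn about the tool's x in rad; "claw": the opening, from -1 (shut) to 1 (fully open). A call has 1 to 20 rows; each row is the pose to reach, as a shift and turn from the pose commanded when the call began, along the tool's axes at that moment; what a row does not reach only later rows make up. A row lasts 1/12 s, in which the tool goes at most 41.7 mm and 7.16 degrees, less where a joint would pass 70% of its speed; a pose out of reach is approached as far as the arm can. A call with a gripper value outside its range is refused whole. The fingers move at their own pace and stop on an object; FORCE is the grip in N (left out, the last holds). Time passes only in rows, so rows that repeat a pose let the fingers close. It gives the time, the measured TCP pose, the force and the opening at its end, in the units of the state.
- manip.sense(): the state, without advancing time (a new reading comes with each control period).
- manip.snapshot(name): name is "side" or "top" or "wrist"; returns a dict with "pixels" (400x640x3 uint8, red, green, blue), "camera_matrix" (3x3 intrinsics, pixels), "R" (3x3) and "t" (3): a world point X has camera coordinates R X + t. Camera axes: x right, y down, z forward; pixel columns grow to the right and rows downward; lengths in m; the calibration is good to about 2 mm. A picture is of the moment at which its call begins. There is no depth.
- manip.sign_off(): hands the job in, once; it reports no verdict.
The state is a dict: "t": time; "q": joint angles; "qd": joint speeds; "tau": joint torques, N m; "tcp_pos": TCP position; "tool_rot": TCP orientation; "force": force on the tool from outside, world axes, zero at the start; "ft_torque": the same for the moment, N m; "finger_gap": opening from 0.0 (shut) to 1.0 (fully open).
Only numpy, scipy, OpenCV 4.12 (cv2) and the standard library are available. Lean on these libraries where they do the work, as an engineer would, in place of code of your own. Each camera call takes 0.05 s, during which the arm holds its last target.

## Working session

There is one attempt and no reset: what is moved stays moved. The work goes in short steps, Python scripts to look and compute and a shell command to move; the robot and the scene stay as the last step left them, time stands still between calls to the robot, and variables do not carry over. Pictures are saved under pics/ and viewed, and the job is handed in when it is done.

```bash
ls; mkdir -p pics; python3 - <<'E'
from station import manip
import cv2,numpy as np
s=manip.sense();print(s)
for n in("side","top","wrist"):
    d=manip.snapshot(n);cv2.imwrite(f"pics/{n}0.png",d["pixels"][:,:,::-1])
    print(n,d["camera_matrix"],d["R"],d["t"])
E
```

```text
pics
{'t': 0.0, 'q': array([ 1.06753335e+00,  5.28442345e-01,  1.43392662e+00, -2.57532992e-06,
        1.18139685e+00, -1.78485117e-01]), 'qd': array([-0.00116715, -0.00033968,  0.00095256, -0.00040402,  0.00066726,
       -0.00201573]), 'tau': array([-3.91332997e-04, -4.42336786e+01, -1.78028351e+01, -1.67706944e-04,
        8.26024421e-03,  1.31818439e-05]), 'tcp_pos': array([0.1990438 , 0.59169052, 0.23034052]), 'tool_rot': array([ 0.1135975 ,  0.6980597 , -0.11504631,  0.69754757]), 'force': array([ 0.68649269,  0.38003355, -0.26126166]), 'ft_torque': array([0.05479607, 0.05483894, 0.007309  ]), 'finger_gap': 1.001802424470482}
side [[371.40470106   0.         316.28318231]
 [  0.         371.40470106 202.06432128]
 [  0.           0.           1.        ]] [[-0.97036092 -0.24158312 -0.00610527]
 [-0.1397287   0.58149921 -0.80145777]
 [ 0.19716888 -0.77685022 -0.59802021]] [0.5961021  0.15391778 0.8830642 ]
top [[472.31646988   0.         314.36076652]
 [  0.         472.31646988 197.92791047]
 [  0.           0.           1.        ]] [[-0.00697655 -0.99992113 -0.01044349]
 [-0.99721823  0.00773198 -0.07413511]
 [ 0.07421001  0.00989723 -0.99719352]] [0.01008056 0.61374082 1.50112512]
wrist [[360.21434418   0.         317.93881705]
 [  0.         360.21434418 204.3121291 ]
 [  0.           0.           1.        ]] [[ 3.18696407e-01  9.47856846e-01  1.00408964e-05]
 [ 8.98789471e-01 -3.02201925e-01  3.17571225e-01]
 [ 3.01015094e-01 -1.01199784e-01 -9.48234421e-01]] [-0.6252204  -0.04118377  0.37955838]
```

View pics/side0.png

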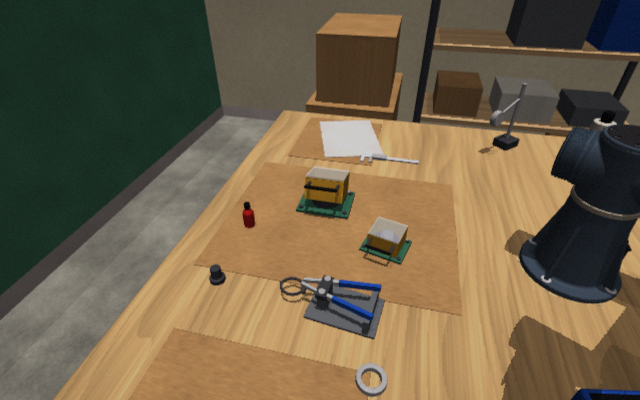

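View pics/top0.png

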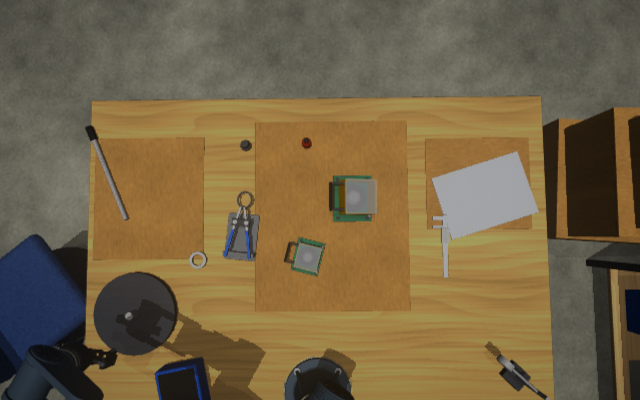

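View pics/wrist0.png

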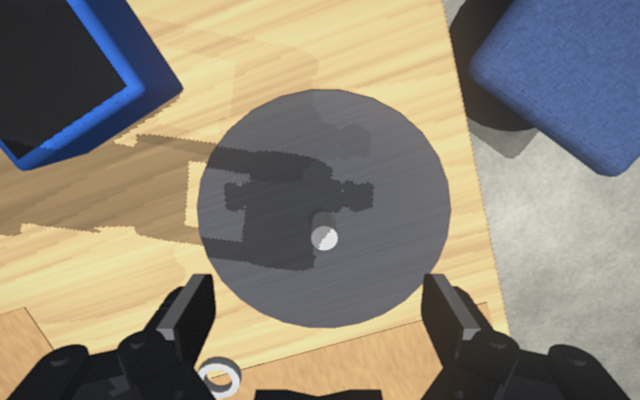

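The pictures show the large station at top pixel (353,198) with its bar to the left (+y). The pliers are at (240,225) with their tips up (+x). Next I'll zoom in and measure.

```bash
cat > h.py <<'E'
from station import manip
import cv2,numpy as np
def ray(d,u,v,z):
    K,R,t=map(np.array,(d["camera_matrix"],d["R"],d["t"]))
    r=R.T@np.linalg.inv(K)@np.array([u,v,1.]);c=-R.T@t
    return c+r*(z-c[2])/r[2]
def proj(d,X):
    p=np.array(d["camera_matrix"])@(np.array(d["R"])@np.array(X)+d["t"]);return p[:2]/p[2]
def tri(d1,p1,d2,p2):
    P=[np.array(d["camera_matrix"])@np.c_[d["R"],d["t"]] for d in(d1,d2)]
    X=cv2.triangulatePoints(P[0],P[1],np.array(p1,float).reshape(2,1),np.array(p2,float).reshape(2,1)).ravel();return X[:3]/X[3]
def crop(d,name,u0,v0,u1,v1):
    im=d["pixels"][v0:v1,u0:u1,::-1];f=min(800/(u1-u0),600/(v1-v0))
    cv2.imwrite("pics/"+name+".png",cv2.resize(np.ascontiguousarray(im),None,fx=f,fy=f,interpolation=cv2.INTER_CUBIC)); print(name,"scale",f)
E
python3 - <<'E'
from h import *
d=manip.snapshot("top");s=manip.snapshot("side")
import pickle;pickle.dump((d,s),open("snap0.pkl","wb"))
crop(d,"topc",215,165,395,300);crop(s,"sidec",270,150,430,270);crop(s,"sidep",270,255,400,345)
h=cv2.cvtColor(d["pixels"],cv2.COLOR_RGB2HSV)
g=cv2.inRange(h,(60,80,30),(95,255,255))
for c in cv2.findContours(g,0,2)[0]:
    if cv2.contourArea(c)>60:
        print(cv2.contourArea(c),cv2.boundingRect(c),cv2.minAreaRect(c))
        b=cv2.boxPoints(cv2.minAreaRect(c))
        print([ray(d,*p,0.01).round(4) for p in b], np.mean([ray(d,*p,0.01) for p in b],0))
b=cv2.inRange(h,(100,120,60),(125,255,255))
for c in cv2.findContours(b,0,2)[0]:
    if cv2.contourArea(c)>20: print("blue",cv2.contourArea(c),cv2.minAreaRect(c))
E
```

```text
topc scale 4.444444444444445
sidec scale 5.0
sidep scale 6.153846153846154
135.0 (334, 211, 37, 10) ((352.0, 215.5), (9.0, 36.0), 90.0)
[array([ 0.5717, -0.0578,  0.01  ]), array([ 0.5708, -0.1745,  0.01  ]), array([ 0.5417, -0.174 ,  0.01  ]), array([ 0.5425, -0.0575,  0.01  ])] [ 0.55669077 -0.1159254   0.01      ]
blue 209.0 ((178.06756591796875, 384.9054260253906), (35.34578323364258, 42.57933807373047), 80.53767395019531)
blue 6596.0 ((28.31969451904297, 299.2156066894531), (98.40731811523438, 84.74980163574219), 52.4314079284668)
blue 44.5 ((247.4552001953125, 244.46206665039062), (27.072826385498047, 2.6574556827545166), 85.2363510131836)
blue 44.5 ((228.2891845703125, 242.43515014648438), (2.573251485824585, 26.54125213623047), 17.102725982666016)
```

View pics/topc.png

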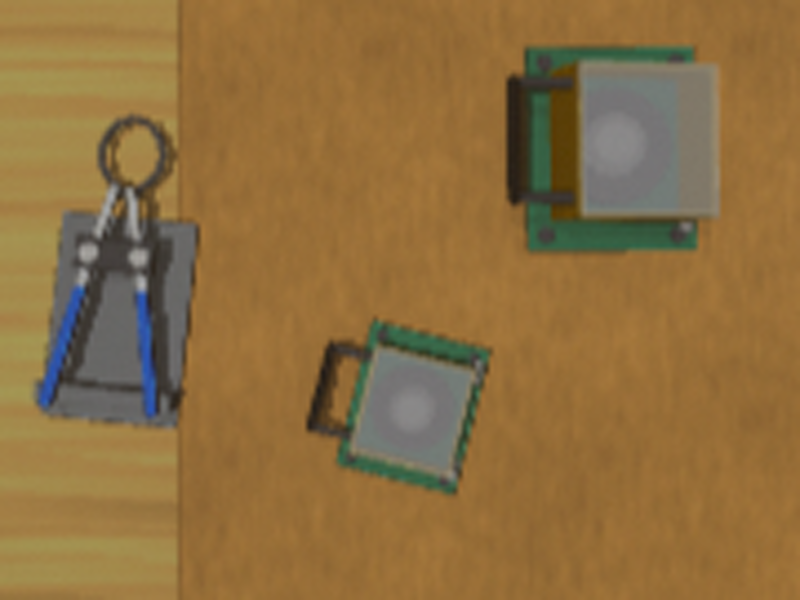

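View pics/sidec.png

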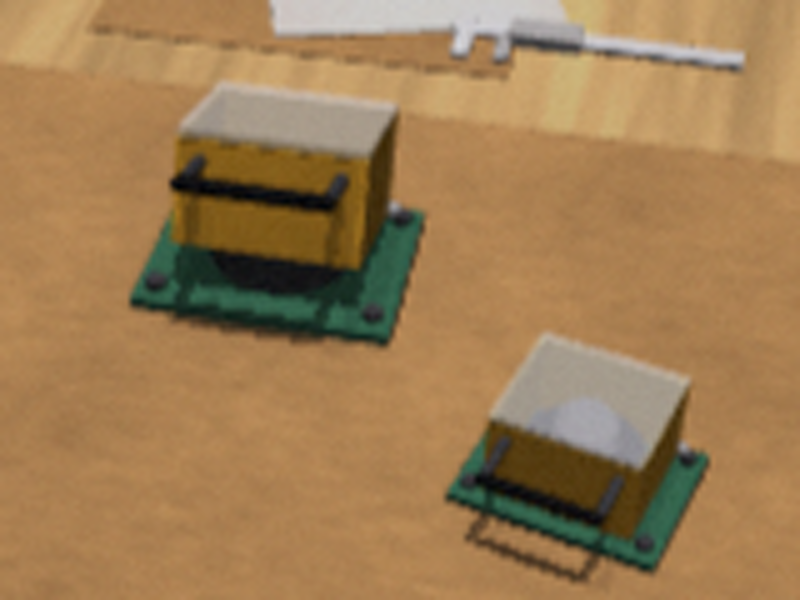

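View pics/sidep.png

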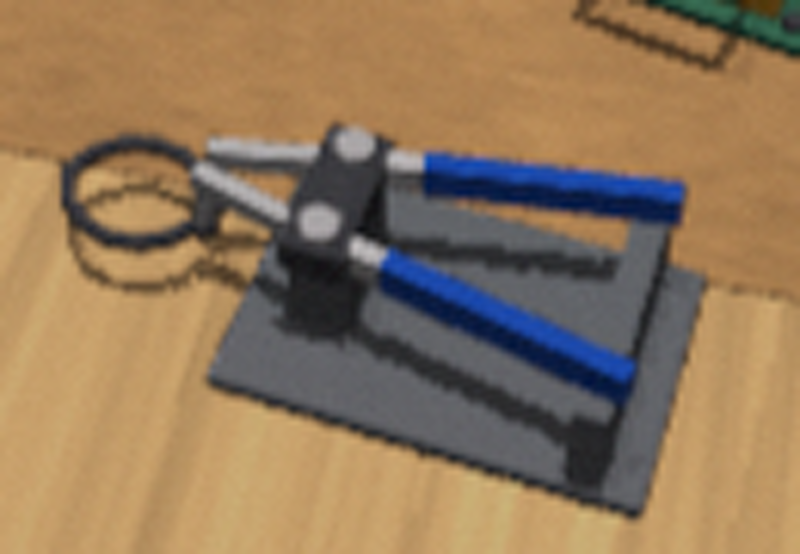

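Top crop: the large plate has corners near (526,47) and (695,250), and the stub shows through the roof at (612,145). The pliers' pivots are at (89,252) and (139,258), the ring at (135,153). The guard is slightly raised. Now to convert these to positions.

```bash
python3 - <<'E'
from h import *
import pickle;d,s=pickle.load(open("snap0.pkl","rb"))
T=lambda u,v,z:ray(d,215+(u+.5)/4.4444-.5,165+(v+.5)/4.4444-.5,z)
tp=lambda u,v:(215+(u+.5)/4.4444-.5,165+(v+.5)/4.4444-.5)
sc=lambda u,v:(270+(u+.5)/5-.5,150+(v+.5)/5-.5)
sp=lambda u,v:(270+(u+.5)/6.1538-.5,255+(v+.5)/6.1538-.5)
S=lambda p,z:ray(s,*p,z).round(4)
print("plate top", [T(*p,.01).round(4) for p in((526,47),(695,47),(526,250),(695,250))])
print("plate side",[S(sc(*p),.01) for p in((132,300),(387,337),(424,213))])
print("stub nose",T(612,145,.066))
print("bar", tri(d,tp(516,80),s,sc(178,184)),tri(d,tp(514,200),s,sc(334,200)))
print("pivots",tri(d,tp(89,250),s,sp(321,222)),tri(d,tp(139,257),s,sp(354,143)))
print("handle ends",tri(d,tp(45,403),s,sp(625,375)),tri(d,tp(153,413),s,sp(682,190)))
print("ring",T(135,153,.028),"ring side",S(sp(133,190),.028), T(148,287,.059),T(82,290,.059))
E
```

```text
plate top [array([ 0.6887, -0.0556,  0.01  ]), array([ 0.6877, -0.1795,  0.01  ]), array([ 0.5398, -0.0541,  0.01  ]), array([ 0.5389, -0.1772,  0.01  ])]
plate side [array([ 0.6857, -0.0495,  0.01  ]), array([ 0.5397, -0.0505,  0.01  ]), array([ 0.539 , -0.1724,  0.01  ])]
stub nose [ 0.61183191 -0.11377886  0.066     ]
bar [ 0.65529938 -0.04577541  0.09666005] [ 0.57129251 -0.04359773  0.10147467]
pivots [0.53998503 0.25619393 0.059183  ] [0.53551541 0.22075655 0.06002758]
handle ends [0.4333844  0.28787382 0.05363236] [0.42524495 0.21112883 0.05554089]
ring [0.61156229 0.22891971 0.028     ] ring side [0.6124 0.2325 0.028 ] [0.51433129 0.21447037 0.059     ] [0.5125462  0.26115724 0.059     ]
```

```bash
cat >> h.py <<'E'
from scipy.spatial.transform import Rotation as Ro
def need(target,s=None):
    s=s or manip.sense();R=Ro.from_quat(s["tool_rot"]).as_matrix()
    yaw=np.arctan2(R[1,1],R[0,1])
    print("t",round(s["t"],2),"tcp",s["tcp_pos"].round(4),"tool y az",yaw.round(4),"gap",round(s["finger_gap"],3),"F",np.array(s["force"]).round(1))
    if target is not None: print("need cm",(R.T@(np.array(target)-s["tcp_pos"])*100).round(2))
    return R
E
python3 - <<'E'
from h import *
R=need([.613,-.0445,.20]);print(R.round(3))
E
```

```text
t 0.25 tcp [0.1993 0.592  0.2308] tool y az 1.246 gap 0.998 F [-0.6 -0.1 -0.4]
need cm [  3.12 -47.12  59.53]
[[-0.001  0.319  0.948]
 [-0.001  0.948 -0.319]
 [-1.    -0.001 -0.   ]]
```

```bash
python3 -m jog '{"linear":[[0,-2,2.5],[0,-4,5],[0,-7,9],[0,-10,12.6],[0,-13,16.4],[0,-16,20.2],[0,-19,24],[0,-22,27.8],[0,-25,31.6],[0,-28,35.4],[0,-31,39.2],[0,-34,43],[0,-37,46.7],[0,-40,50.5],[0,-43,54.3],[0,-45,57],[0,-47,59.5],[0,-47.1,59.5],[0,-47.1,59.5],[0,-47.1,59.5]],"twist":[-0.03,-0.06,-0.09,-0.12,-0.15,-0.18,-0.21,-0.24,-0.27,-0.3,-0.325,-0.325,-0.325,-0.325,-0.325,-0.325,-0.325,-0.325,-0.325,-0.325],"claw":[-0.1,-0.1,-0.1,-0.1,-0.1,-0.1,-0.1,-0.1,-0.1,-0.1,-0.1,-0.1,-0.1,-0.1,-0.1,-0.1,-0.1,-0.1,-0.1,-0.1]}' 40; python3 - <<'E'
from h import *
R=need([.613,-.0445,.08])
w=manip.snapshot("wrist");cv2.imwrite("pics/w1.png",w["pixels"][:,:,::-1])
import pickle;pickle.dump(w,open("w1.pkl","wb"))
for p in([.653,-.0445,.099],[.573,-.0445,.099]):print(proj(w,p))
E
```

```text
t: 1.92
tcp_pos: [0.6168, -0.05, 0.2313]
tool_rot: [0.001, 0.705, -0.003, 0.709]
force: [0.8, 0.1, 0.1]
finger_gap: 0.45
t 1.92 tcp [ 0.6168 -0.05    0.2313] tool y az 1.5657 gap 0.45 F [0.8 0.1 0.1]
need cm [15.12  0.59 -0.46]
[324.02336105 232.56005922]
[324.10310046 134.99635291]
```

View pics/w1.png

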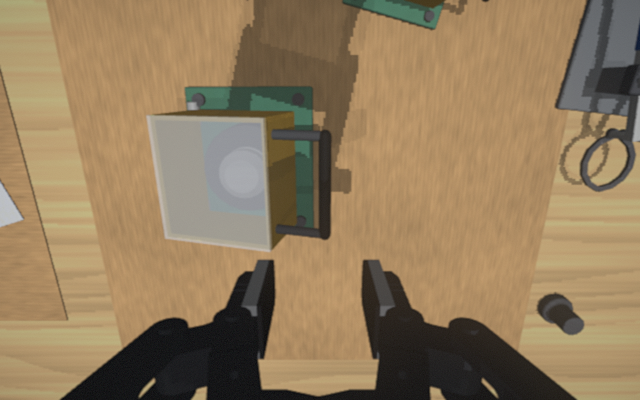

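The wrist view shows the bar at column 325, rows 132–238. The prediction was 324, rows 135–232, so the bar's position is confirmed. I'll descend and pinch it.

```bash
python3 -m jog '{"linear":[[2,0.6,-0.5],[5,0.6,-0.5],[8,0.6,-0.5],[11,0.6,-0.5],[13,0.6,-0.5],[14.5,0.6,-0.5],[15.1,0.6,-0.5],[15.1,0.6,-0.5],[15.1,0.6,-0.5],[15.1,0.6,-0.5],[15.1,0.6,-0.5],[15.1,0.6,-0.5],[15.1,0.6,-0.5],[15.1,0.6,-0.5],[15.1,0.6,-0.5]],"twist":[0,0,0,0,0,0,0,0,0,0,0,0,0,0,0],"claw":[-0.1,-0.1,-0.1,-0.1,-0.1,-0.1,-0.1,-0.1,-0.1,-1,-1,-1,-1,-1,-1]}' 40; python3 - <<'E'
from h import *
R=need(None)
w=manip.snapshot("wrist");cv2.imwrite("pics/w2.png",w["pixels"][:,:,::-1])
E
```

```text
t: 3.22
tcp_pos: [0.6088, -0.0435, 0.0802]
tool_rot: [-0.004, 0.706, -0.002, 0.708]
force: [0.3, -15.6, -9.9]
finger_gap: 0.101
t 3.22 tcp [ 0.6088 -0.0435  0.0802] tool y az 1.5727 gap 0.101 F [  0.3 -15.6  -9.9]
```

View pics/w2.png

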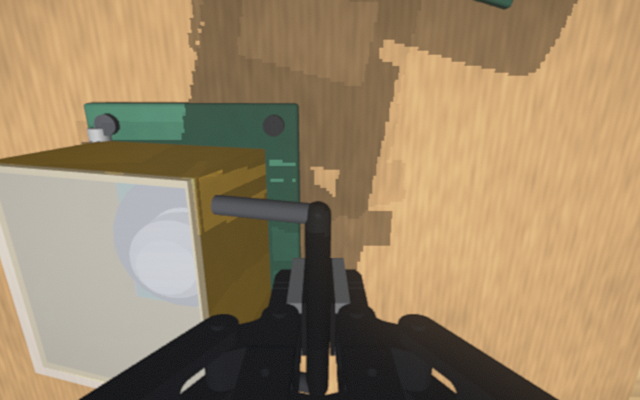

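```bash
python3 - <<'E'
import numpy as np
r=.1545;p0=.614
a=list(np.linspace(.65,1.34,11)); b=list(np.linspace(1.40,1.9,8))+[1.95,2.0,2.03,2.06,2.08,2.1,2.12]
def f(p,q): return [round(-100*r*(np.sin(p)-np.sin(q)),2)+0.,round(100*r*(np.cos(p)-np.cos(q)),2)]
print([f(p,p0) for p in a]);print([f(p,1.34) for p in b])
E
```

```text
[[np.float64(-0.45), np.float64(-0.33)], [np.float64(-1.27), np.float64(-1.0)], [np.float64(-2.05), np.float64(-1.73)], [np.float64(-2.78), np.float64(-2.51)], [np.float64(-3.45), np.float64(-3.34)], [np.float64(-4.06), np.float64(-4.22)], [np.float64(-4.61), np.float64(-5.13)], [np.float64(-5.09), np.float64(-6.08)], [np.float64(-5.51), np.float64(-7.06)], [np.float64(-5.86), np.float64(-8.07)], [np.float64(-6.14), np.float64(-9.09)]]
[[np.float64(-0.18), np.float64(-0.91)], [np.float64(-0.33), np.float64(-2.0)], [np.float64(-0.4), np.float64(-3.1)], [np.float64(-0.4), np.float64(-4.21)], [np.float64(-0.31), np.float64(-5.31)], [np.float64(-0.14), np.float64(-6.4)], [np.float64(0.1), np.float64(-7.47)], [np.float64(0.42), np.float64(-8.53)], [np.float64(0.69), np.float64(-9.25)], [np.float64(0.99), np.float64(-9.96)], [np.float64(1.19), np.float64(-10.38)], [np.float64(1.4), np.float64(-10.79)], [np.float64(1.55), np.float64(-11.07)], [np.float64(1.7), np.float64(-11.33)], [np.float64(1.86), np.float64(-11.6)]]
```

```bash
python3 -m jog '{"linear":[[-0.45,-0.33,0],[-1.27,-1,0],[-2.05,-1.73,0],[-2.78,-2.51,0],[-3.45,-3.34,0],[-4.06,-4.22,0],[-4.61,-5.13,0],[-5.09,-6.08,0],[-5.51,-7.06,0],[-5.86,-8.07,0],[-6.14,-9.09,0],[-6.14,-9.09,0]],"twist":[0,0,0,0,0,0,0,0,0,0,0,0],"claw":[-1,-1,-1,-1,-1,-1,-1,-1,-1,-1,-1,-1]}'; python3 - <<'E'
from h import *
R=need(None)
w=manip.snapshot("side");crop(w,"s3",230,100,430,250)
E
```

```text
t: 4.27
tcp_pos: [0.6086, -0.1298, 0.1448]
tool_rot: [0.0, 0.706, -0.0, 0.708]
force: [-0.4, 2.5, 8.2]
finger_gap: 0.101
t 4.27 tcp [ 0.6086 -0.1298  0.1448] tool y az 1.57 gap 0.101 F [-0.4  2.5  8.2]
s3 scale 4.0
```

View pics/s3.png

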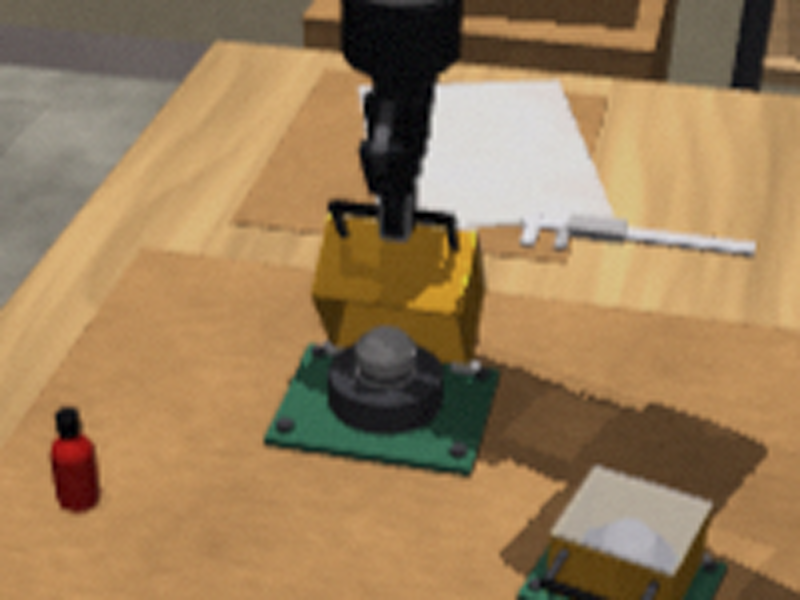

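The guard is following the arc (bar at crop (395,212)) and the stub is exposed. I'll continue to the stop.

```bash
python3 -m jog '{"linear":[[-0.18,-0.91,0],[-0.33,-2,0],[-0.4,-3.1,0],[-0.4,-4.21,0],[-0.31,-5.31,0],[-0.14,-6.4,0],[0.1,-7.47,0],[0.42,-8.53,0],[0.69,-9.25,0],[0.99,-9.96,0],[1.19,-10.38,0],[1.4,-10.79,0],[1.55,-11.07,0],[1.7,-11.33,0],[1.86,-11.6,0],[1.9,-11.8,0],[1.9,-11.8,0],[1.9,-11.8,0]],"twist":[0,0,0,0,0,0,0,0,0,0,0,0,0,0,0,0,0,0],"claw":[-1,-1,-1,-1,-1,-1,-1,-1,-1,-1,-1,-1,-1,-1,-1,-1,-1,-1]}'; python3 - <<'E'
from h import *
R=need(None);s=manip.sense();p=s["tcp_pos"]
print(np.arctan2(p[2]+.019-.011,p[1]+.1685)-.336, np.hypot(p[2]+.008,p[1]+.1685))
w=manip.snapshot("side");crop(w,"s4",230,100,430,250)
E
```

```text
t: 5.82
tcp_pos: [0.6085, -0.2482, 0.1266]
tool_rot: [-0.001, 0.706, -0.001, 0.708]
force: [-2.2, 0.9, 9.6]
finger_gap: 0.099
t 5.82 tcp [ 0.6085 -0.2482  0.1266] tool y az 1.5715 gap 0.099 F [-2.2  0.9  9.6]
1.7692383318114928 0.15642673936792972
s4 scale 4.0
```

View pics/s4.png

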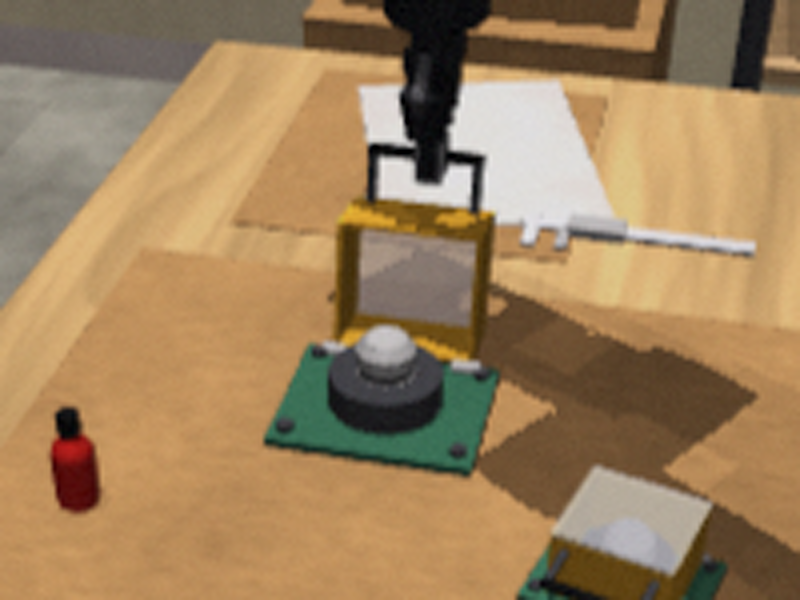

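The guard reads about 1.77 rad from the tool position, with a reaction force, and the picture shows it open past upright. I'll give a small extra push to be sure, then release and lift.

```bash
python3 -m jog '{"linear":[[0.1,-0.2,0],[0.2,-0.4,0],[0.2,-0.4,0],[0.2,-0.4,0],[0.2,-0.4,0],[0,0,0],[0,0,0],[0,0,0],[0,0,0],[-1,0,0],[-3,0,0],[-6,0,0],[-9,0,0],[-12,0,0],[-12,0,0]],"twist":[0,0,0,0,0,0,0,0,0,0,0,0,0,0,0],"claw":[-1,-1,-1,-1,-1,-1,-0.3,-0.3,-0.3,-0.3,-0.3,-0.3,-0.3,-0.3,-0.3]}'; python3 - <<'E'
from h import *
R=need([.48,.244,.2465]);print("y az wanted",np.pi/2-.1)
w=manip.snapshot("side");crop(w,"s5",230,100,430,250)
w=manip.snapshot("top");crop(w,"t5",215,165,395,300)
import pickle;pickle.dump(w,open("t5.pkl","wb"))
E
```

```text
t: 7.12
tcp_pos: [0.6114, -0.2491, 0.2503]
tool_rot: [-0.003, 0.703, -0.002, 0.711]
force: [0.7, -0.6, 0.3]
finger_gap: 0.348
t 7.12 tcp [ 0.6114 -0.2491  0.2503] tool y az 1.571 gap 0.348 F [ 0.7 -0.6  0.3]
need cm [ -0.11  49.31 -13.13]
y az wanted 1.4707963267948965
s5 scale 4.0
t5 scale 4.444444444444445
```

View pics/s5.png

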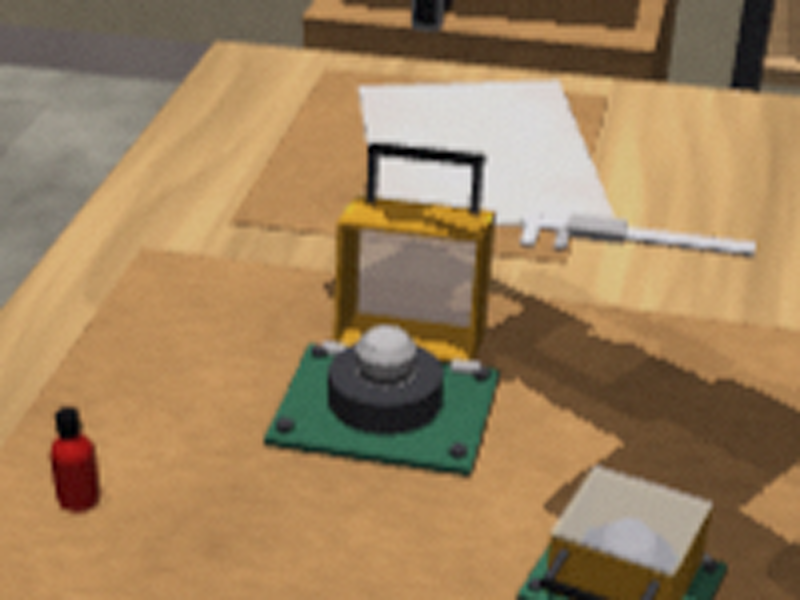

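View pics/t5.png

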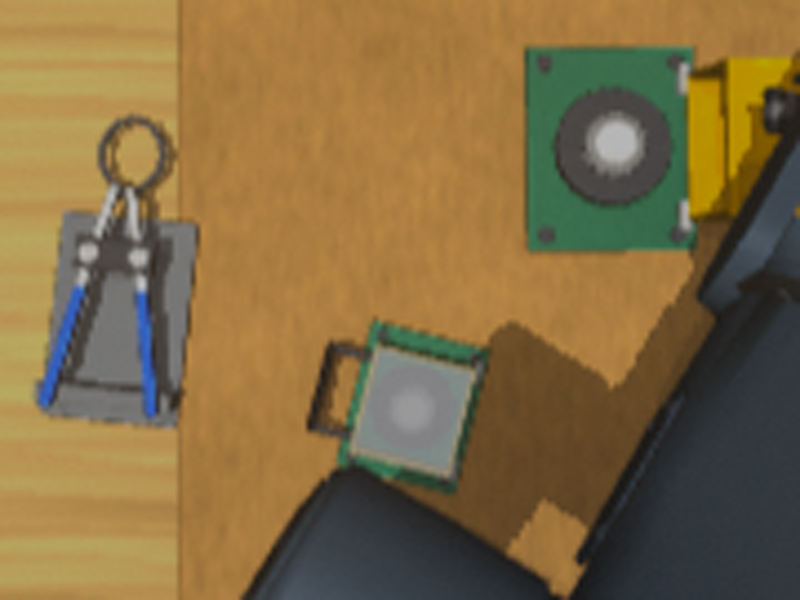

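The guard stays open. The hub is clear at top crop (613,146). Next I'll move over the pliers for a wrist look.

```bash
python3 -m jog '{"linear":[[0,1.5,0],[0,4.5,-0.5],[0,8,-1],[0,12,-1.5],[0,16,-2],[0,20,-2.5],[0,24,-3],[0,28,-3.5],[0,32,-4],[0,36,-4.5],[0,40,-5],[0,44,-5],[0,47,-5],[0,49,-5],[0,49.3,-5],[0,49.3,-5],[0,49.3,-5]],"twist":[0,0.02,0.04,0.06,0.08,0.1,0.1,0.1,0.1,0.1,0.1,0.1,0.1,0.1,0.1,0.1,0.1],"claw":[-0.3,0,0.5,1,1,1,1,1,1,1,1,1,1,1,1,1,1]}'; python3 - <<'E'
from h import *
R=need([.488,.2435,.15])
w=manip.snapshot("wrist");cv2.imwrite("pics/w6.png",w["pixels"][:,:,::-1])
t=manip.snapshot("top");import pickle;pickle.dump((w,t),open("w6.pkl","wb"))
crop(t,"t6",325,165,395,225)
E
```

```text
t: 8.63
tcp_pos: [0.5566, 0.2459, 0.2413]
tool_rot: [0.035, 0.707, -0.036, 0.705]
force: [-0.3, 0.1, -0.5]
finger_gap: 1.0
t 8.63 tcp [0.5566 0.2459 0.2413] tool y az 1.4717 gap 1.0 F [-0.3  0.1 -0.5]
need cm [ 9.15 -0.9  -6.78]
t6 scale 10.0
```

View pics/w6.png

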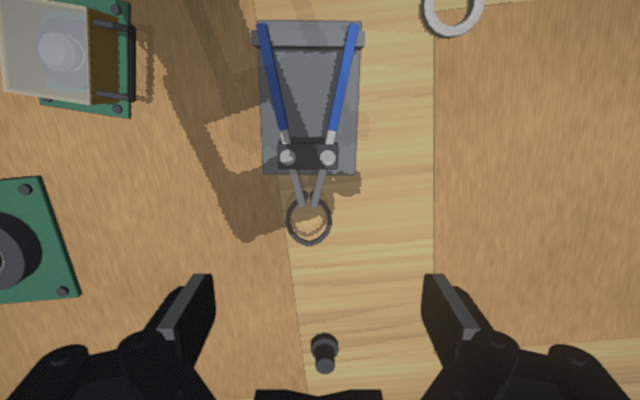

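View pics/t6.png

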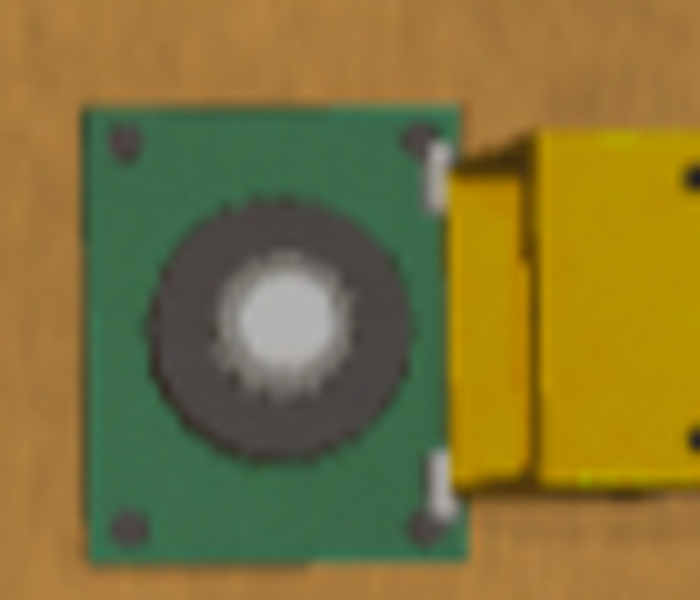

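The wrist view shows the pivots near (288,157) and (327,157), and the ring at (309,220). The top view shows the hub at (283,330) and the nose at (285,322). I'll measure the pliers and stub with masks.

```bash
python3 - <<'E'
from h import *
import pickle;w,t=pickle.load(open("w6.pkl","rb"))
# blue handles
h=cv2.cvtColor(w["pixels"],cv2.COLOR_RGB2HSV)
b=cv2.inRange(h,(100,120,50),(125,255,255)); pts=[]
for c in cv2.findContours(b,0,2)[0]:
    if cv2.contourArea(c)>200:
        r=cv2.minAreaRect(c);bx=cv2.boxPoints(r);print(r)
        P=np.array([ray(w,*p,.059) for p in bx]);print(P.round(4));pts.append(P)
pv=[ray(w,288,157.5,.060),ray(w,327.5,157.5,.060)];print("pivots",pv,np.mean(pv,0))
# ring
g=cv2.cvtColor(w["pixels"],cv2.COLOR_RGB2GRAY)
R=ray(w,309,220,.028);print("ring",R)
# stub in top
x0,y0=325,165;T=lambda u,v,z:ray(t,x0+(u+.5)/10-.5,y0+(v+.5)/10-.5,z)
im=t["pixels"];hh=cv2.cvtColor(im,cv2.COLOR_RGB2HSV)
gm=cv2.inRange(hh,(60,60,30),(95,255,255));gm[:, :325]=0;gm[:165]=0;gm[226:]=0;gm[:,400:]=0
cs=cv2.findContours(gm,cv2.RETR_CCOMP,2)
for c,hi in zip(cs[0],cs[1][0]):
    if cv2.contourArea(c)>80:
        print("green" if hi[3]<0 else "hole",cv2.contourArea(c),cv2.minAreaRect(c)); 
        if hi[3]>=0:
            e=cv2.fitEllipse(c);print(e,ray(t,*e[0],.038))
m=cv2.inRange(hh,(0,0,150),(180,60,255))[190:206,345:362];M=cv2.moments(m,True);print("nose",M["m00"],ray(t,345+M["m10"]/M["m00"],190+M["m01"]/M["m00"],.064))
print("hub",[T(*p,.038) for p in((283,198),(283,462),(150,330),(413,330))])
E
```

```text
((342.8902587890625, 76.51219940185547), (10.197083473205566, 108.04716491699219), 12.094757080078125)
[[0.5134 0.2587 0.059 ]
 [0.4308 0.2848 0.059 ]
 [0.4332 0.2928 0.059 ]
 [0.5161 0.2674 0.059 ]]
((271.5640563964844, 76.09476470947266), (107.82929229736328, 10.23910903930664), 77.73522186279297)
[[0.4246 0.2083 0.059 ]
 [0.4239 0.2166 0.059 ]
 [0.5095 0.2247 0.059 ]
 [0.5105 0.2156 0.059 ]]
pivots [array([0.53588604, 0.2214295 , 0.06      ]), array([0.53942231, 0.25715535, 0.06      ])] [0.53765417 0.23929242 0.06      ]
ring [0.61022171 0.23191751 0.028     ]
green 1456.0 ((352.0, 198.0), (44.0, 36.0), 90.0)
hole 586.5 ((352.2500305175781, 197.75001525878906), (26.870058059692383, 27.577163696289062), 45.0)
((352.504150390625, 197.64405822753906), (27.24311637878418, 27.757802963256836), 62.175716400146484) [ 0.61263431 -0.11634593  0.038     ]
nose 70.0 [ 0.61392314 -0.11663348  0.064     ]
hub [array([ 0.65526263, -0.1180038 ,  0.038     ]), array([ 0.57076636, -0.11690413,  0.038     ]), array([ 0.61325612, -0.07502411,  0.038     ]), array([ 0.61260507, -0.15890033,  0.038     ])]
```

```bash
python3 -m jog '{"linear":[[1,-0.2,-2],[3,-0.5,-4],[6,-0.8,-6],[9,-0.85,-6.8],[9,-0.85,-6.8],[9,-0.85,-6.8]],"twist":[0,0,0,0,0,0],"claw":[1,1,1,1,1,1]}'; python3 - <<'E'
from h import *
R=need([.4883,.2442,.029])
w=manip.snapshot("wrist");cv2.imwrite("pics/w7.png",w["pixels"][:,:,::-1])
E
```

```text
t: 9.23
tcp_pos: [0.4888, 0.2432, 0.152]
tool_rot: [0.035, 0.707, -0.036, 0.705]
force: [0.7, 0.6, 0.6]
finger_gap: 0.998
t 9.23 tcp [0.4888 0.2432 0.152 ] tool y az 1.4695 gap 0.998 F [0.7 0.6 0.6]
need cm [12.3   0.11 -0.03]
```

View pics/w7.png

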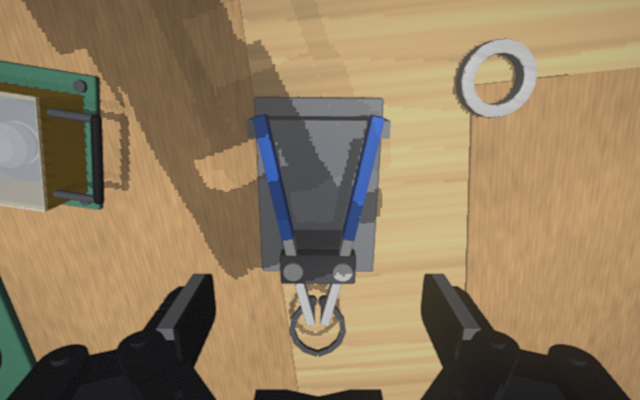

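The pliers are centred between the fingers (axis at column 318). Now I'll descend.

```bash
python3 -m jog '{"linear":[[2,0.1,0],[5,0.1,0],[8,0.1,0],[10,0.1,0],[11.5,0.1,0],[12.3,0.1,0],[12.3,0.1,0],[12.3,0.1,0]],"twist":[0,0,0,0,0,0,0,0],"claw":[1,1,1,1,1,1,1,1]}'; python3 - <<'E'
from h import *
R=need([.4883,.2442,.029])
w=manip.snapshot("wrist");cv2.imwrite("pics/w8.png",w["pixels"][:,:,::-1])
E
```

```text
t: 9.95
tcp_pos: [0.4916, 0.2456, 0.0308]
tool_rot: [0.036, 0.705, -0.035, 0.707]
force: [-0.9, -0.9, -0.7]
finger_gap: 1.0
t 9.95 tcp [0.4916 0.2456 0.0308] tool y az 1.4704 gap 1.0 F [-0.9 -0.9 -0.7]
need cm [ 0.18 -0.18 -0.31]
```

View pics/w8.png

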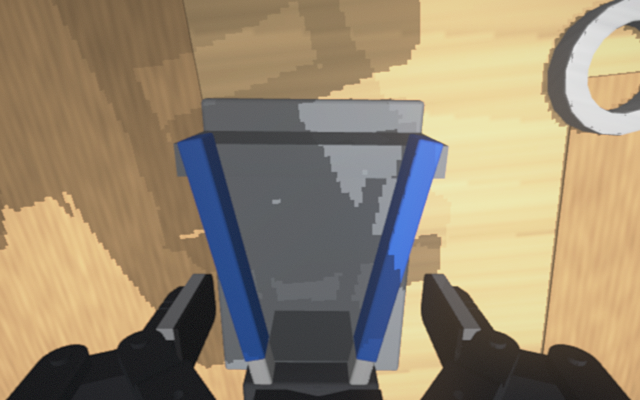

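```bash
python3 -m jog '{"linear":[[0.15,-0.15,-0.2],[0.15,-0.15,-0.2],[0.15,-0.15,-0.2],[0.15,-0.15,-0.2],[0.15,-0.15,-0.2],[0.15,-0.15,-0.2],[0.15,-0.15,-0.2],[0.15,-0.15,-0.2],[0.15,-0.15,-0.2],[0.15,-0.15,-0.2],[0.15,-0.15,-0.2],[0.15,-0.15,-0.2]],"twist":[0,0,0,0,0,0,0,0,0,0,0,0],"claw":[1,0.6,0.4,0.2,0,-0.2,-1,-1,-1,-1,-1,-1]}' 90; python3 - <<'E'
from h import *
R=need(None)
w=manip.snapshot("wrist");cv2.imwrite("pics/w9.png",w["pixels"][:,:,::-1])
s=manip.snapshot("side");crop(s,"s9",260,240,400,345)
E
```

```text
t: 11.0
tcp_pos: [0.4874, 0.2441, 0.0314]
tool_rot: [0.035, 0.706, -0.035, 0.707]
force: [-5.1, -2.4, 21.1]
finger_gap: 0.453
t 11.0 tcp [0.4874 0.2441 0.0314] tool y az 1.471 gap 0.453 F [-5.1 -2.4 21.1]
s9 scale 5.714285714285714
```

View pics/w9.png

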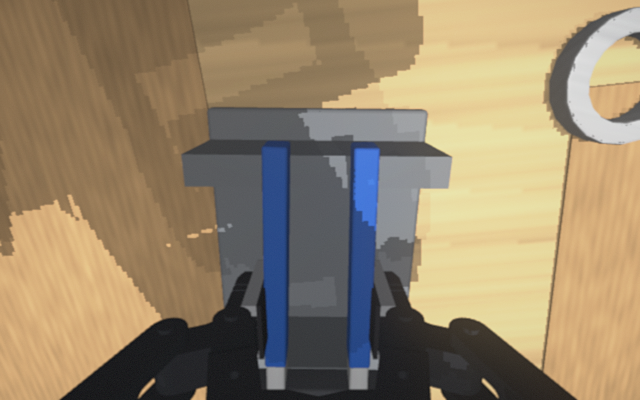

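View pics/s9.png

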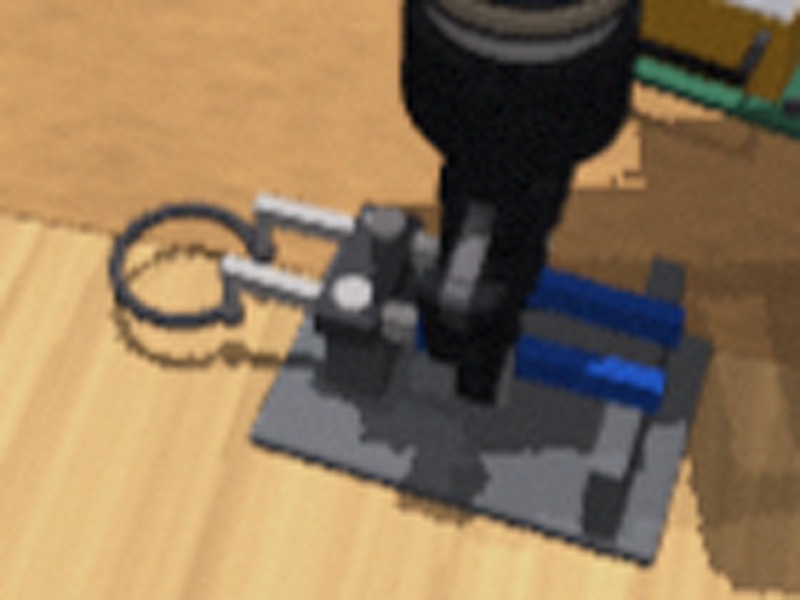

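The handles are squeezed parallel and the circlip is round. I'll lift and check.

```bash
python3 -m jog '{"linear":[[-0.3,0,0],[-0.8,0,0],[-1.5,0,0],[-2.5,0,0],[-4,0,0],[-6,0,0],[-8,0,0],[-10,0,0],[-12,0,0],[-13,0,0],[-13,0,0],[-13,0,0]],"twist":[0,0,0,0,0,0,0,0,0,0,0,0],"claw":[-1,-1,-1,-1,-1,-1,-1,-1,-1,-1,-1,-1]}'; python3 - <<'E'
from h import *
R=need([.4897,-.1168,.16])
w=manip.snapshot("wrist");cv2.imwrite("pics/w10.png",w["pixels"][:,:,::-1])
s=manip.snapshot("side");crop(s,"s10",240,180,400,300)
E
```

```text
t: 12.1
tcp_pos: [0.4873, 0.2442, 0.1585]
tool_rot: [0.035, 0.706, -0.035, 0.706]
force: [-0.2, 0.1, -1.6]
finger_gap: 0.448
t 12.1 tcp [0.4873 0.2442 0.1585] tool y az 1.471 gap 0.448 F [-0.2  0.1 -1.6]
need cm [ -0.16 -35.89   3.83]
s10 scale 5.0
```

View pics/w10.png

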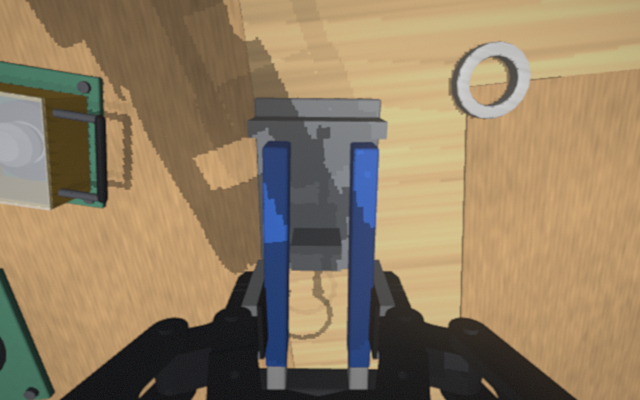

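View pics/s10.png

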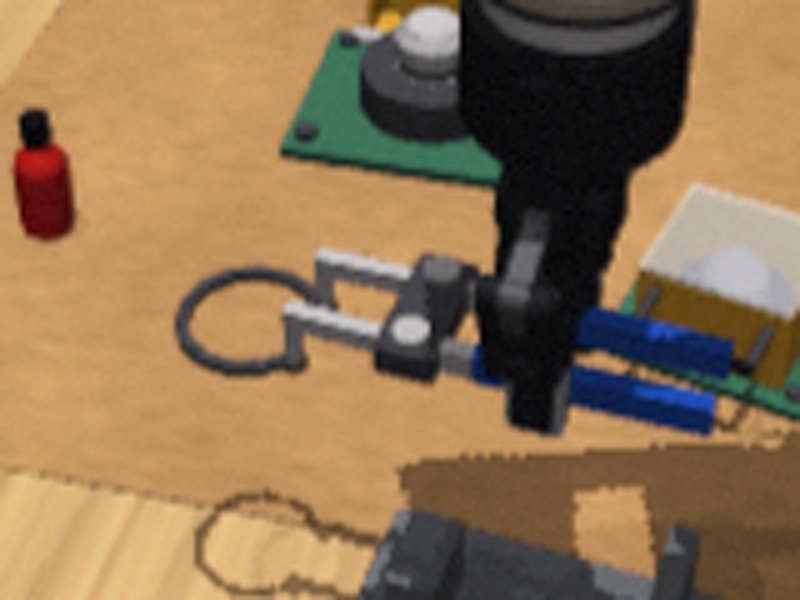

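The pliers are held level and spread, with the handles at the same wrist pixels as before the lift. Moving over the stub.

```bash
python3 -m jog '{"linear":[[0,-1,0.1],[0,-3,0.3],[0,-5,0.5],[0,-8,0.8],[0,-11,1.2],[0,-14,1.5],[0,-17,1.8],[0,-20,2.1],[0,-23,2.4],[0,-26,2.7],[0,-29,3],[0,-31.5,3.3],[0,-33.5,3.5],[0,-34.4,3.6],[0,-34.7,3.65],[1,-34.7,3.65],[2.5,-34.7,3.65],[4,-34.7,3.65],[4.5,-34.7,3.65],[4.5,-34.7,3.65]],"twist":[0,0,0,0,0,0,0,0,0,0,0,0,0,0,0,0,0,0,0,0],"claw":[-1,-1,-1,-1,-1,-1,-1,-1,-1,-1,-1,-1,-1,-1,-1,-1,-1,-1,-1,-1]}'; python3 - <<'E'
from h import *
R=need([.489,-.1044,.11])
t=manip.snapshot("top");crop(t,"t11",325,160,405,220)
s=manip.snapshot("side");crop(s,"s11",275,140,395,230)
import pickle;pickle.dump((t,s),open("s11.pkl","wb"))
E
```

```text
t: 13.87
tcp_pos: [0.4877, -0.1033, 0.1118]
tool_rot: [0.036, 0.708, -0.034, 0.705]
force: [-0.3, 0.2, -2.3]
finger_gap: 0.45
t 13.87 tcp [ 0.4877 -0.1033  0.1118] tool y az 1.472 gap 0.45 F [-0.3  0.2 -2.3]
need cm [ 0.18 -0.1   0.14]
t11 scale 10.0
s11 scale 6.666666666666667
```

View pics/t11.png

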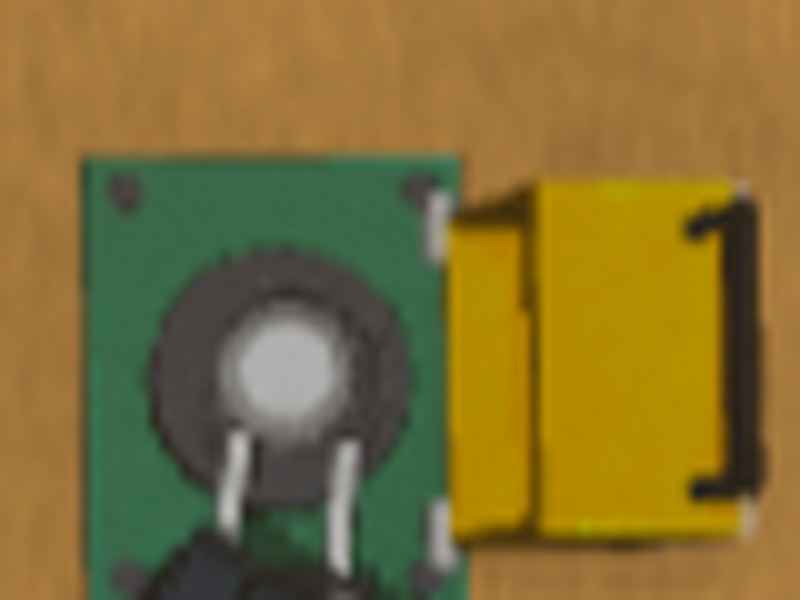

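View pics/s11.png

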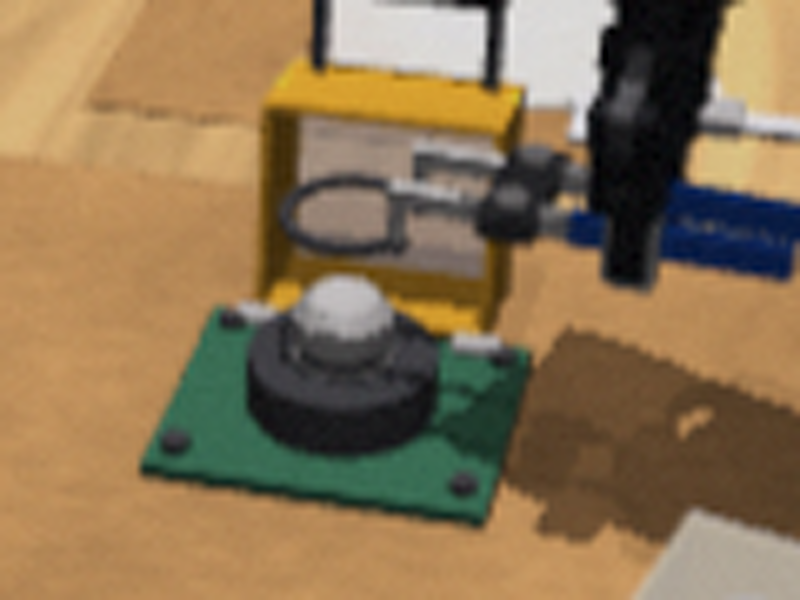

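Side view: the ring ellipse spans columns 281–408 and rows 178–252, with the stub below at columns 292–392. In the top view the tips are at (238,432) and (348,440), and the ring is dark on the dark hub. I'll compute the ring centre from both views.

```bash
python3 - <<'E'
from h import *
import pickle;t,s=pickle.load(open("s11.pkl","rb"))
sp=lambda u,v:(275+(u+.5)/6.6667-.5,140+(v+.5)/6.6667-.5)
tp=lambda u,v:(325+(u+.5)/10-.5,160+(v+.5)/10-.5)
for z in(.105,.1088,.112): print("ring c side",z,ray(s,*sp(345,215),z).round(4))
for z in(.118,.125,.132):print("tips",z,[ray(t,*tp(*p),z).round(4) for p in((238,432),(348,440))])
# tips triangulated: tip elbows in side (395,183),(418,150)
print(tri(t,tp(238,436),s,sp(393,184)),tri(t,tp(348,444),s,sp(417,152)))
print("link pivots side", )
# stub expected projections in side
C=np.array([.613,-.1168])
for z,r in((.066,.015),(.058,.022),(.046,.022)):
    a=np.linspace(0,2*np.pi,72);P=np.array([proj(s,[C[0]+r*np.cos(x),C[1]+r*np.sin(x),z]) for x in a])
    q=lambda p:((p[0]+.5-275)*6.6667-.5,(p[1]+.5-140)*6.6667-.5)
    print(z,q(P.min(0)),q(P.max(0)))
z=.038;P=np.array([proj(s,[C[0]+.042*np.cos(x),C[1]+.042*np.sin(x),z]) for x in a]);print(z,q(P.min(0)),q(P.max(0)))
E
```

```text
ring c side 0.105 [ 0.614 -0.117  0.105]
ring c side 0.1088 [ 0.6127 -0.111   0.1088]
ring c side 0.112 [ 0.6116 -0.106   0.112 ]
tips 0.118 [array([ 0.5913, -0.0979,  0.118 ]), array([ 0.5886, -0.1311,  0.118 ])]
tips 0.125 [array([ 0.5909, -0.0975,  0.125 ]), array([ 0.5882, -0.1305,  0.125 ])]
tips 0.132 [array([ 0.5904, -0.0971,  0.132 ]), array([ 0.5878, -0.1299,  0.132 ])]
[ 0.58938997 -0.09677286  0.13545392] [ 0.58667055 -0.12989342  0.13163519]
link pivots side
0.066 (np.float64(311.1214879770197), np.float64(273.86138286892526)) (np.float64(381.52453880716456), np.float64(313.1434289885474))
0.058 (np.float64(294.73722199714354), np.float64(280.35157207429467)) (np.float64(397.54087265366314), np.float64(338.2299655829356))
0.046 (np.float64(294.79504995734777), np.float64(303.2049428854771)) (np.float64(396.9070805368937), np.float64(361.45500287061435))
0.038 (np.float64(248.62694918900382), np.float64(292.9123368104137)) (np.float64(442.76193570439966), np.float64(404.6523366743556))
```

```bash
python3 - <<'E'
from h import *
ims=[];S=[]
for i in range(6):
    ims.append(manip.snapshot("top")["pixels"].astype(float));S.append(manip.snapshot("side")["pixels"].astype(float))
t=np.mean(ims,0);s=np.mean(S,0);np.savez("avg.npz",t=t,s=s)
c=t[180:215,335:372];c=np.clip((c-30)*2.2,0,255)**.8*3;c=np.clip(c,0,255).astype(np.uint8)
cv2.imwrite("pics/t12.png",cv2.resize(c[:,:,::-1],None,fx=16,fy=16,interpolation=cv2.INTER_CUBIC))
c=s[150:220,300:360];c=np.clip(c*1.5,0,255).astype(np.uint8)
cv2.imwrite("pics/s12.png",cv2.resize(c[:,:,::-1],None,fx=8.5,fy=8.5,interpolation=cv2.INTER_CUBIC))
need(None)
E
```

```text
t 14.57 tcp [ 0.4892 -0.1048  0.1133] tool y az 1.4709 gap 0.45 F [ 0.4  0.3 -1.8]
```

View pics/t12.png

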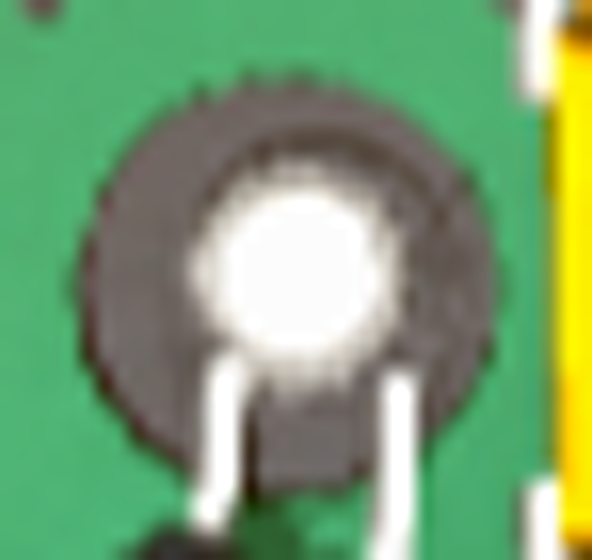

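View pics/s12.png

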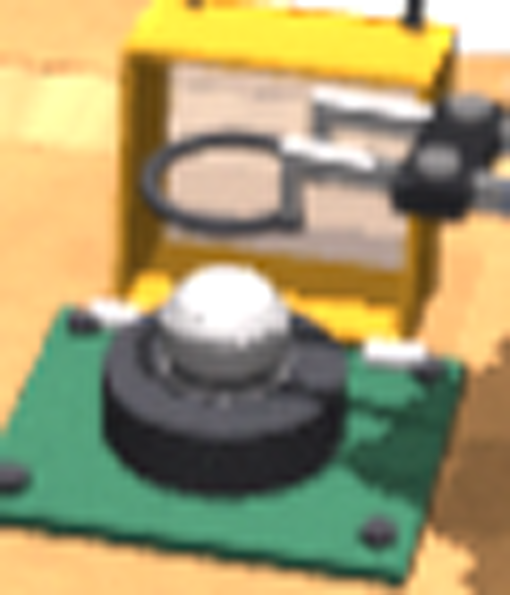

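```bash
python3 - <<'E'
from h import *
import pickle;t,s=pickle.load(open("s11.pkl","rb"))
q=lambda p:((p+.5-[300,150])*8.5-.5).round(0)
a=np.linspace(0,2*np.pi,180)
def ext(C,r,zs):
    P=np.vstack([[q(proj(s,[C[0]+r*np.cos(x),C[1]+r*np.sin(x),z])) for x in a] for z in zs]);return P.min(0),P.max(0)
for n,C in(("a",(.613,-.1168)),("b",(.6145,-.1168)),("c",(.613,-.115))):
    print(n,"stub",ext(C,.022,(.046,.058)),"hub",ext(C,.042,(.01,.038)))
for C in((.613,-.1165),(.611,-.1165),(.613,-.1145)):
  for z in(.104,.107,.110): print(C,z,"ring",ext(C,.029,(z-.002,z+.002)))
# profiles
A=np.load("avg.npz")["s"]
for v in(188,194,198): print(v,A[v,308:345].mean(1).round(0).astype(int))
for v in(170,171,172): print(v,A[v,312:340].mean(1).round(0).astype(int))
for u in(325,327): print("col",u,A[160:182,u].mean(1).round(0).astype(int))
E
```

```text
a stub (array([163., 273.]), array([295., 376.])) hub (array([105., 289.]), array([352., 498.]))
b stub (array([159., 272.]), array([290., 375.])) hub (array([100., 288.]), array([348., 498.]))
c stub (array([162., 275.]), array([293., 379.])) hub (array([103., 291.]), array([351., 502.]))
(0.613, -0.1165) 0.104 ring (array([141., 142.]), array([319., 247.]))
(0.613, -0.1165) 0.107 ring (array([141., 134.]), array([319., 239.]))
(0.613, -0.1165) 0.11 ring (array([141., 126.]), array([320., 231.]))
(0.611, -0.1165) 0.104 ring (array([147., 142.]), array([325., 247.]))
(0.611, -0.1165) 0.107 ring (array([147., 135.]), array([325., 240.]))
(0.611, -0.1165) 0.11 ring (array([147., 127.]), array([326., 232.]))
(0.613, -0.1145) 0.104 ring (array([140., 145.]), array([318., 250.]))
(0.613, -0.1145) 0.107 ring (array([140., 137.]), array([318., 242.]))
(0.613, -0.1145) 0.11 ring (array([140., 129.]), array([318., 234.]))
188 [ 41  43  38  54  97  98  88  73  62  50  47  86 118 135 147 154 165 167
 169 167 161 158 154 136 131 115  51  50  53  70  99 127 129 131 137 136
 136]
194 [84 83 83 76 42 66 66 66 63 52 52 54 52 40 37 45 52 52 53 53 51 41 35 42
 62 73 51 58 67 67 67 64 62 80 79 80 80]
198 [82 81 83 74 26 22 25 42 58 64 65 66 64 66 67 64 65 66 66 63 61 62 62 61
 65 62 65 63 58 44 22 21 30 54 55 50 39]
170 [133 122  70  49  50  64  54  78 132 132 133 132 133 134 133 133 131 135
 135 136 126  76  72  68  65  66  74  77]
171 [131 121  70  49  49  65  58  81 133 133 134 133 133 134 133 134 134 133
 134 133 121  73  71  81  95  87  95  98]
172 [130 117  70  49  40  58  66  85 133 132 133 133 133 133 133 134 133 134
 133 133 123  73  73  94 132 124 125 125]
col 325 [133 144 144 145 140 104  44  96 143 137 134 134 133 133 125  92  52  59
  83  74  68 139]
col 327 [133 143 144 144 132  92  48  95 141 137 133 134 134 133 127  98  51  58
  89  80  67 135]
```

Ring centre ≈ (0.613, −0.116, 0.107–0.109), stub ≈ (0.614, −0.1166). They agree within about 1 mm, so I'll nudge 1 mm forward, lower to nose height and look again.

```bash
python3 -m jog '{"linear":[[0.5,0,0.1],[1.2,0,0.1],[2,0,0.1],[2.8,0,0.1],[3.6,0,0.1],[4.2,0,0.1],[4.6,0,0.1],[4.6,0,0.1],[4.6,0,0.1]],"twist":[0,0,0,0,0,0,0,0,0],"claw":[-1,-1,-1,-1,-1,-1,-1,-1,-1]}'; python3 - <<'E'
from h import *
T=[];S=[];st=[]
for i in range(6):
    T.append(manip.snapshot("top")["pixels"].astype(float));st.append(manip.sense()["tcp_pos"]);S.append(manip.snapshot("side")["pixels"].astype(float));st.append(manip.sense()["tcp_pos"])
t=np.mean(T,0);s=np.mean(S,0);np.savez("avg2.npz",t=t,s=s)
need(None);print(np.mean(st,0),np.std(st,0))
c=np.clip((t[180:215,335:372]-30)*3,0,255).astype(np.uint8)
cv2.imwrite("pics/t13.png",cv2.resize(c[:,:,::-1],None,fx=16,fy=16,interpolation=cv2.INTER_CUBIC))
c=np.clip(s[165:215,300:360]*1.6,0,255).astype(np.uint8)
cv2.imwrite("pics/s13.png",cv2.resize(c[:,:,::-1],None,fx=12,fy=12,interpolation=cv2.INTER_CUBIC))
E
```

```text
t: 15.32
tcp_pos: [0.49, -0.1048, 0.0669]
tool_rot: [0.035, 0.706, -0.035, 0.706]
force: [-0.2, 0.7, -2.3]
finger_gap: 0.451
t 15.92 tcp [ 0.4902 -0.1049  0.0673] tool y az 1.471 gap 0.449 F [ 0.2 -0.3 -2.8]
[ 0.49031105 -0.10491273  0.06745899] [1.01876608e-04 4.24612189e-05 1.31641096e-04]
```

View pics/t13.png

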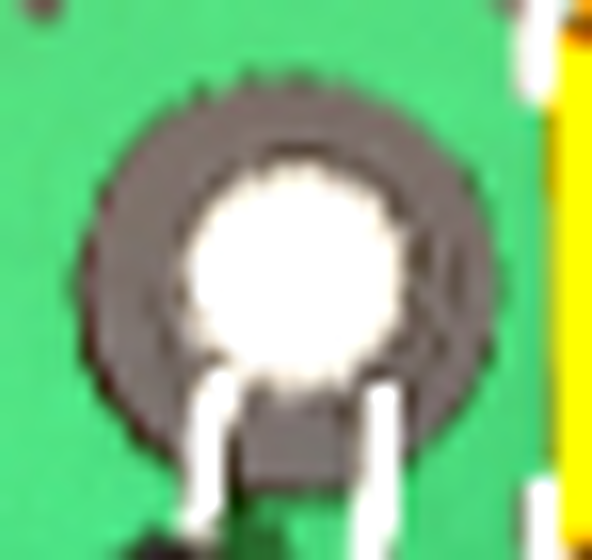

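View pics/s13.png

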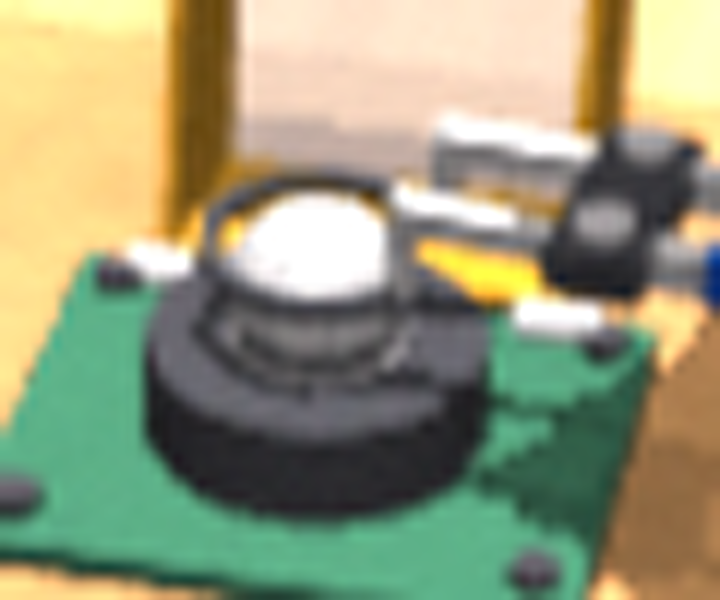

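```bash
python3 - <<'E'
from h import *
import pickle;t,s=pickle.load(open("s11.pkl","rb"))
A=np.load("avg2.npz");T=A["t"];S=A["s"]
g=T.mean(2)
for v in(195,197,199): print("top row",v,[f"{u}:{int(g[v,u])}" for u in range(339,369)])
for u in(352,354): print("top col",u,[f"{v}:{int(g[v,u])}" for v in range(183,200)])
def ringpx(d,C,z,r): return np.array([proj(d,[C[0]+r*np.cos(x),C[1]+r*np.sin(x),z]) for x in np.linspace(0,2*np.pi,180)])
for C,z,r in(((.614,-.1168),.058,.022),((.614,-.1168),.0655,.024),((.614,-.1168),.0655,.029),((.614,-.1168),.0655,.0265)):
    P=ringpx(t,C,z,r);Q=ringpx(s,C,z,r);print(z,r,"top",P.min(0).round(1),P.max(0).round(1),"side",Q.min(0).round(1),Q.max(0).round(1))
h=S.mean(2)
for v in(184,185,186): print("side row",v,[f"{u}:{int(h[v,u])}" for u in range(312,342)])
for u in(325,328): print("side col",u,[f"{v}:{int(h[v,u])}" for v in range(176,200)])
E
```

```text
top row 195 ['339:76', '340:54', '341:68', '342:68', '343:68', '344:68', '345:68', '346:74', '347:112', '348:122', '349:152', '350:174', '351:174', '352:174', '353:175', '354:175', '355:174', '356:174', '357:168', '358:120', '359:110', '360:71', '361:55', '362:71', '363:62', '364:67', '365:68', '366:76', '367:76', '368:75']
top row 197 ['339:63', '340:60', '341:67', '342:67', '343:67', '344:67', '345:71', '346:79', '347:120', '348:128', '349:169', '350:175', '351:175', '352:175', '353:175', '354:176', '355:175', '356:175', '357:172', '358:143', '359:111', '360:75', '361:63', '362:67', '363:58', '364:68', '365:68', '366:67', '367:76', '368:75']
top row 199 ['339:69', '340:52', '341:69', '342:69', '343:67', '344:62', '345:69', '346:77', '347:100', '348:120', '349:139', '350:173', '351:173', '352:173', '353:174', '354:173', '355:174', '356:172', '357:154', '358:120', '359:108', '360:66', '361:61', '362:70', '363:64', '364:67', '365:68', '366:70', '367:76', '368:74']
top col 352 ['183:77', '184:71', '185:67', '186:67', '187:67', '188:68', '189:56', '190:89', '191:112', '192:141', '193:16
[... 1406 characters left out ...]
6:191', '327:191', '328:186', '329:181', '330:171', '331:151', '332:96', '333:74', '334:83', '335:121', '336:128', '337:133', '338:124', '339:119', '340:116', '341:114']
side col 325 ['176:110', '177:111', '178:97', '179:64', '180:43', '181:134', '182:194', '183:194', '184:193', '185:193', '186:190', '187:179', '188:170', '189:136', '190:54', '191:47', '192:71', '193:78', '194:59', '195:39', '196:51', '197:41', '198:53', '199:68']
side col 328 ['176:111', '177:111', '178:101', '179:70', '180:41', '181:109', '182:176', '183:193', '184:193', '185:191', '186:186', '187:172', '188:160', '189:122', '190:51', '191:50', '192:76', '193:76', '194:58', '195:41', '196:51', '197:51', '198:64', '199:66']
```

```bash
python3 - <<'E'
from h import *
import pickle;t,s=pickle.load(open("s11.pkl","rb"))
a=np.linspace(0,2*np.pi,180)
def ext(C,z,f,o):
    P=np.vstack([[((proj(s,[C[0]+.029*np.cos(x),C[1]+.029*np.sin(x),zz])+.5-o)*f-.5) for x in a] for zz in(z-.002,z+.002)]);return P.min(0).round(1),P.max(0).round(1)
print("rest",ext((.6121,.2314),.028,5.7143,[260,240]))
for z in(.151,.153,.155): print("lift",z,ext((.6121,.2314),z,5,[240,180]))
g=cv2.cvtColor(cv2.imread("pics/s9.png"),6);print("s9 col185",[(v,int(g[v,185])) for v in list(range(194,216,2))+list(range(306,334,2))]);print("row265",[(u,int(g[265,u])) for u in range(100,130,2)])
g=cv2.cvtColor(cv2.imread("pics/s10.png"),6);print("s10 col245",[(v,int(g[v,245])) for v in list(range(258,284,2))+list(range(356,386,2))]);print("row320",[(u,int(g[320,u])) for u in range(166,196,2)])
E
```

```text
rest (array([105.4, 199. ]), array([258.6, 324.7]))
lift 0.151 (array([171. , 267.1]), array([318.6, 375.5]))
lift 0.153 (array([170.6, 263.4]), array([318.4, 371.8]))
lift 0.155 (array([170.2, 259.7]), array([318.3, 368. ]))
s9 col185 [(194, 159), (196, 155), (198, 144), (200, 133), (202, 117), (204, 97), (206, 82), (208, 67), (210, 56), (212, 52), (214, 59), (306, 190), (308, 182), (310, 167), (312, 139), (314, 110), (316, 83), (318, 61), (320, 54), (322, 57), (324, 65), (326, 79), (328, 101), (330, 128), (332, 150)]
row265 [(100, 184), (102, 182), (104, 176), (106, 152), (108, 119), (110, 88), (112, 69), (114, 70), (116, 81), (118, 89), (120, 94), (122, 108), (124, 136), (126, 163), (128, 183)]
s10 col245 [(258, 154), (260, 154), (262, 148), (264, 137), (266, 124), (268, 101), (270, 81), (272, 62), (274, 44), (276, 37), (278, 49), (280, 72), (282, 103), (356, 146), (358, 131), (360, 116), (362, 96), (364, 78), (366, 65), (368, 51), (370, 42), (372, 48), (374, 69), (376, 97), (378, 127), (380, 147), (382, 160), (384, 165)]
row320 [(166, 161), (168, 159), (170, 158), (172, 145), (174, 114), (176, 84), (178, 64), (180, 66), (182, 71), (184, 70), (186, 72), (188, 87), (190, 109), (192, 132), (194, 148)]
```

Against the known rest height, the side view puts the clip about 5.8 mm below the TCP, where kinematics alone gave 3.4 mm (a slight sag on lifting). The ring bands match the stub laterally within 1 mm. I'll lower in two steps, watching force.

```bash
python3 -m jog '{"linear":[[0.2,0,0],[0.4,0,0],[0.6,0,0],[0.8,0,0],[1,0,0],[1.2,0,0],[1.2,0,0],[1.2,0,0],[1.2,0,0]],"twist":[0,0,0,0,0,0,0,0,0],"claw":[-1,-1,-1,-1,-1,-1,-1,-1,-1]}'; python3 - <<'E'
from h import *
need(None)
E
python3 -m jog '{"linear":[[0.2,0,0],[0.4,0,0],[0.6,0,0],[0.8,0,0],[0.8,0,0],[0.8,0,0],[0.8,0,0],[0.8,0,0],[0.8,0,0]],"twist":[0,0,0,0,0,0,0,0,0],"claw":[-1,-1,-1,-1,-1,-1,-1,-1,-1]}'; python3 - <<'E'
from h import *
T=[];S=[];st=[];F=[]
for i in range(6):
    T.append(manip.snapshot("top")["pixels"].astype(float));S.append(manip.snapshot("side")["pixels"].astype(float));q=manip.sense();st.append(q["tcp_pos"]);F.append(np.r_[q["force"],q["ft_torque"]])
t=np.mean(T,0);s=np.mean(S,0);np.savez("avg3.npz",t=t,s=s)
need(None);print(np.mean(st,0),np.mean(F,0).round(2))
c=np.clip((t[180:215,335:372]-30)*3,0,255).astype(np.uint8)
cv2.imwrite("pics/t14.png",cv2.resize(c[:,:,::-1],None,fx=16,fy=16,interpolation=cv2.INTER_CUBIC))
c=np.clip(s[165:215,300:360]*1.8,0,255).astype(np.uint8)
cv2.imwrite("pics/s14.png",cv2.resize(c[:,:,::-1],None,fx=12,fy=12,interpolation=cv2.INTER_CUBIC))
E
```

```text
t: 16.67
tcp_pos: [0.4901, -0.1048, 0.0552]
tool_rot: [0.035, 0.706, -0.035, 0.706]
force: [0.5, 0.4, -1.0]
finger_gap: 0.448
t 16.67 tcp [ 0.4901 -0.1048  0.0552] tool y az 1.471 gap 0.448 F [ 0.5  0.4 -1. ]
t: 17.42
tcp_pos: [0.4902, -0.1049, 0.0473]
tool_rot: [0.035, 0.706, -0.035, 0.706]
force: [0.4, 0.4, -2.0]
finger_gap: 0.446
t 18.02 tcp [ 0.4901 -0.1048  0.0472] tool y az 1.471 gap 0.45 F [-0.3 -0.6 -1.8]
[ 0.49015314 -0.10484845  0.04725218] [-0.13  0.09 -2.22 -0.01  0.02  0.02]
```

View pics/t14.png

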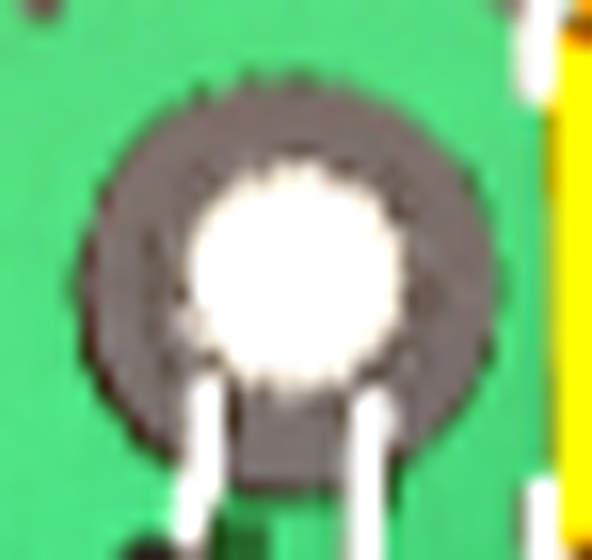

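View pics/s14.png

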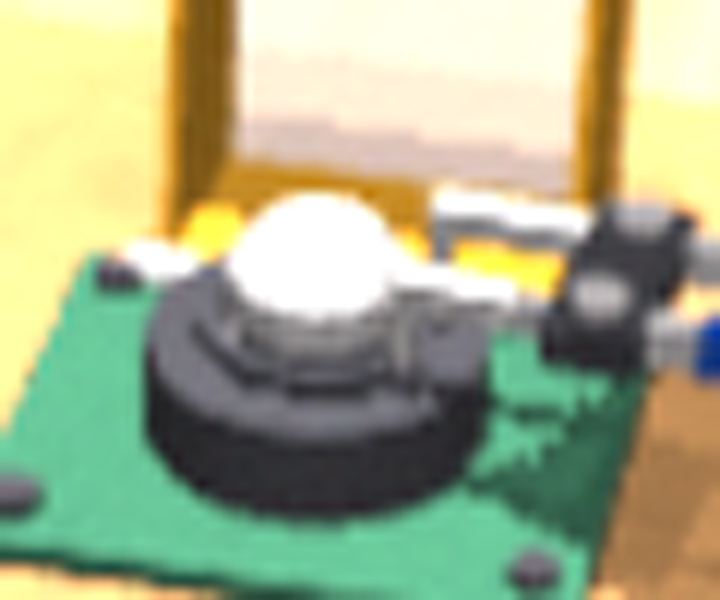

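```bash
python3 - <<'E'
from h import *
import pickle;t,s=pickle.load(open("s11.pkl","rb"))
S=np.load("avg3.npz")["s"].mean(2);S2=np.load("avg2.npz")["s"].mean(2);S1=np.load("avg.npz")["s"].mean(2)
for u in(322,325,328): print("col",u,[f"{v}:{int(S[v,u])}" for v in range(186,208)])
print("hub only (avg1)",[f"{v}:{int(S1[v,325])}" for v in range(186,208)])
print("avg2",[f"{v}:{int(S2[v,325])}" for v in range(186,208)])
def front(C,z,r):
    P=np.array([proj(s,[C[0]+r*np.cos(x),C[1]+r*np.sin(x),z]) for x in np.linspace(0,2*np.pi,180)])
    return P[:,1].max().round(2)
C=(.614,-.1168)
print("hub top edge",front(C,.038,.042),"hub bottom",front(C,.01,.042))
for zc in(.0385,.040,.042,.044,.0617): print(zc,"ring top inner",front(C,zc+.002,.024),"top outer",front(C,zc+.002,.029),"bot outer",front(C,zc-.002,.029))
A3=np.load("avg3.npz")["s"][165:215,300:360].mean(2);c=np.clip((A3-20)*4,0,255).astype(np.uint8)
cv2.imwrite("pics/s15.png",cv2.resize(c,None,fx=12,fy=12,interpolation=cv2.INTER_CUBIC))
E
```

```text
col 322 ['186:168', '187:156', '188:162', '189:157', '190:121', '191:71', '192:69', '193:58', '194:47', '195:50', '196:35', '197:49', '198:68', '199:66', '200:56', '201:35', '202:27', '203:27', '204:28', '205:27', '206:26', '207:30']
col 325 ['186:192', '187:181', '188:171', '189:172', '190:156', '191:111', '192:80', '193:78', '194:59', '195:45', '196:53', '197:27', '198:50', '199:69', '200:64', '201:48', '202:27', '203:28', '204:28', '205:27', '206:27', '207:26']
col 328 ['186:187', '187:174', '188:166', '189:163', '190:148', '191:106', '192:79', '193:79', '194:61', '195:48', '196:49', '197:29', '198:50', '199:68', '200:63', '201:45', '202:27', '203:28', '204:27', '205:27', '206:27', '207:27']
hub only (avg1) ['186:188', '187:176', '188:166', '189:144', '190:96', '191:78', '192:67', '193:67', '194:52', '195:39', '196:58', '197:66', '198:66', '199:67', '200:63', '201:45', '202:28', '203:27', '204:24', '205:25', '206:25', '207:26']
avg2 ['186:190', '187:179', '188:170', '189:136', '190:54', '191:47', '192:71', '193:78', '194:59', '195:39', '196:51', '197:41', '198:53', '199:68', '200:63', '201:47', '202:28', '203:26', '204:27', '205:27', '206:26', '207:25']
hub top edge 200.23 hub bottom 208.16
0.0385 ring top inner 195.74 top outer 196.78 bot outer 197.92
0.04 ring top inner 195.31 top outer 196.35 bot outer 197.49
0.042 ring top inner 194.73 top outer 195.77 bot outer 196.92
0.044 ring top inner 194.16 top outer 195.19 bot outer 196.35
0.0617 ring top inner 189.0 top outer 190.02 bot outer 191.2
```

View pics/s15.png

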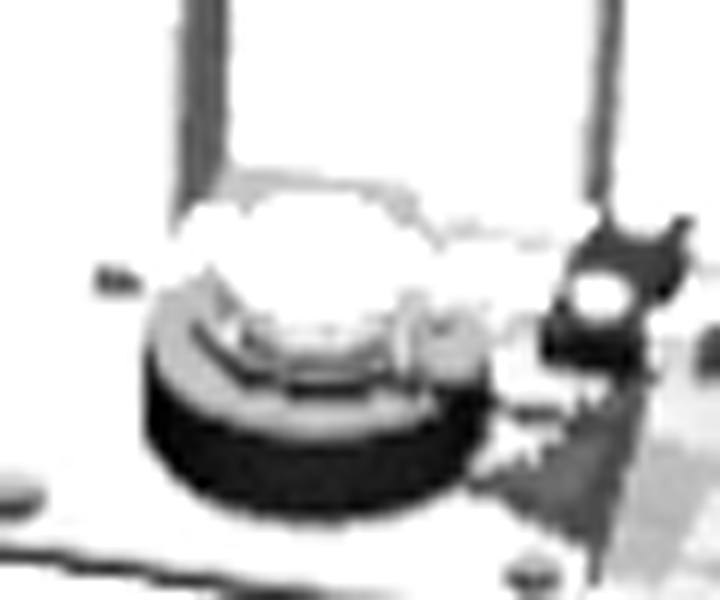

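At the groove the wrist force is only the pliers' weight (−2.2 N), with no side load, so nothing is touching. The dark ring band in the side view has its lower outer edge at row 197.9. Corrected by the hub edge, that gives a ring height of about 41.5 mm, against 43.8 mm from kinematics; both are within ±3.5 mm of 42. The guard is still open, so I'm handing in.

```bash
python3 - <<'E'
from h import *
need(None);print(manip.sign_off());need(None)
E
```

```text
t 18.02 tcp [ 0.4901 -0.1048  0.0472] tool y az 1.471 gap 0.45 F [-0.3 -0.6 -1.8]
the job is handed in; nothing more can be done
None
the job is handed in; nothing more can be done
```

I swung the guard up to its open stop and released it. I then squeezed the pliers fully, carried the spread circlip over the nose and lowered it to the groove. The job was handed in at about 18 s with the gripper still holding it there; no verdict is reported.

Last checks:
- **Guard:** about 1.77 rad from the tool position at its stop; later pictures still show it open.
- **Squeeze:** the handles looked parallel and the ring round when gripped. The finger opening has stayed at 0.45 since.
- **Contact:** the wrist force was about −2.2 N vertically, which is the pliers' weight, with no side load. This suggests the ring is not touching the stub.
- **Centring:** about 1 mm or better from the camera views, though the ring is dark against the dark hub and hard to see from above.
- **Height:** the two estimates disagreed. The side view gives 41 to 42 mm and kinematics about 44 mm. Both are inside 42 ± 3.5 mm, and I trusted the camera.
- **Bystanders:** the arm did not go near the bottle, plug, caliper or spacer. I did not measure their positions again at the end.

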